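# Swing the paint tray round its docked corner until the catch snaps

## Task

Park the wooden paint tray: push its free end a quarter turn clockwise round the corner post held in the blue cup, until the post on the opposite corner snaps behind the red catch and stays there. Push gently (no harder than about 30 N), keep the tray flat on the table with its corner in the cup and the bottle and tub standing in it, and leave everything else where it is.

Things in the scene. Friction and masses are not known exactly. Their poses are not given: they have to be found in the camera images.
- tray: Loose wooden paint tray 160 x 110 x 45 mm (walls and floor 6 mm, 0.45 to 0.8 kg), flat on the table. Origin: table height, axis of its pivot post (24 mm diameter, 50 tall) standing in the blue cup, joined to the tray by a neck; z up. In its axes the box covers x -178 to -18, y 18 to 128 mm. Bottle and tub stand beyond a wall at x = -88, at the pivot end. It starts about 90 degrees anticlockwise (from above) of parked.
- button (a point): Top centre of the other aluminium post (the button, 20 mm diameter), on the free corner of the tray diagonally opposite the pivot post, at tray x -182, y 131, z 50 mm. It is this post that snaps behind the red catch.
- push_side (a point): Point on the tray's long outer side (tray y = 18 mm), 150 mm from the pivot post along tray -x and 25 mm above the table: a good place to push from outside, towards the tray's +y, which swings it clockwise.
- dock: Blue cup bolted to the table, 22 mm tall, inner radius 13.5 mm, outer 21 mm; origin on its axis at table height. The pivot post stands loosely in it, so the corner is held but free to turn; lifting would take it out. The dock's -x points roughly to the robot. Parked, tray and dock axes agree within 4 degrees: the catch is a separate clamp set up to 2.6 degrees either way round the cup; its pose is not given, feel for it.
- pawl (a joint): Angle (rad) of the catch's red sprung pawl, 12 to 38 mm above the table, 224 mm from the cup's axis: 0 closed, positive pushed outward. Its ramp meets the button about 6 degrees (25 mm) before the end and is pushed out to about 0.2 rad; at the free end of the long side this takes about 8 to 20 N, drag included. Once the button is past, the pawl snaps back to 0 behind it.
- buffer (a joint): How far the catch's black rubber buffer is pressed in (m): 0 free, 0.008 fully in, then a rigid stop; 1 N plus 0.35 N per mm. It meets the tray's y = 128 mm side near the free end and pushes back. It is about 5 mm in when the pawl snaps shut; a tray that has not snapped in is not secured.
- bottle: Loose amber glass bottle, 40 mm diameter, 90 mm tall, standing in the tray's pivot-end compartment; origin at the centre of its underside, z up its axis.
- tub: Loose white tub, 42 mm diameter, 50 mm tall, standing beside the bottle; origin at the centre of its underside, z up.
- brush_jar: Glass jar of brushes, 72 mm diameter, 90 mm tall (brushes to 215 mm), behind the dock; origin under its centre. Leave alone.
- oil_bottle: Amber bottle, 52 mm diameter, 120 mm tall; origin under its centre. Leave alone.
- water_bowl: White bowl, 100 mm diameter, 45 mm tall; origin under its centre. Leave alone.
- gesso_pot: White screw-top pot, 70 mm diameter, 70 mm tall; origin under its centre. Leave alone.
- pot_strip: Clear strip of six paint pots, 50 x 230 mm, 46 mm tall; origin under its centre. Leave alone.
- phone: Phone in a red stand, 60 x 150 mm, 85 mm tall; origin under its centre. Leave alone.
Not all that is in view belongs to the job. There is more than one size of the dock; the job needs the middle-sized.

How it is judged:
On the way, in this order (a step that is already met when the one before it is completed fails the run):
1. the free corner has swung past the middle of the turn, the pivot post still in its cup (y of button in the frame of dock above -0.02 m and angle between tray's own z axis and vertical below 0.12 rad and horizontal distance between tray and dock below 0.008 m), for 0.05 s.
2. the button pushes the red pawl aside (value of joint pawl above 0.08 rad), for 0.02 s.
3. the pawl has snapped back behind the button with the buffer pressed (value of joint pawl below 0.05 rad and value of joint buffer above 0.0025 m and y of button in the frame of dock above 0.1 m), for 0.2 s.
At the end, for the whole second after the job is handed in: Latched and still: pawl under 0.05 rad, buffer in over 2.5 mm, button over 100 mm to the dock's +y, tray within 0.1 rad of the dock's axes, flat (0.12 rad, under 6 mm up), pivot post within 8 mm of the cup axis; bottle and tub upright (0.2 rad) in their compartment; bystanders within 30 mm (all of step 3 and angle between tray's own z axis and vertical below 0.12 rad and horizontal distance between tray and dock below 0.008 m and height (world z) of tray below 0.006 m and linear speed of tray below 0.01 m/s and angular speed of tray below 0.05 rad/s and angle between the x axis of tray and the x axis of dock, either way round below 0.1 rad and angle between each of bottle, tub's own z axis and vertical below 0.2 rad and x of bottle in the frame of tray between -0.088 and -0.018 m and y of bottle in the frame of tray between 0.018 and 0.128 m and x of tub in the frame of tray between -0.088 and -0.018 m and y of tub in the frame of tray between 0.018 and 0.128 m and distance of each of brush_jar, oil_bottle, water_bowl, gesso_pot, pot_strip, phone from where it was at the start of the episode below 0.03 m); the robot touches nothing.
It fails at once if the tray is pushed with more than 30 N (contact force between any of the arm, the fingers and tray above 30 N).
It fails at once if the tray is tilted or lifted (angle between tray's own z axis and vertical above 0.2 rad or height (world z) of tray above 0.015 m).
It fails at once if the pivot post leaves its cup (horizontal distance between tray and dock above 0.012 m).
It fails at once if the bottle or tub falls over (angle between any of bottle, tub's own z axis and vertical above 0.6 rad).
It fails at once if a bystander is moved more than 30 mm (distance of any of brush_jar, oil_bottle, water_bowl, gesso_pot, pot_strip, phone from where it was at the start of the episode above 0.03 m).
It also fails if it takes over 48 s, if anything falls off the work surface, if the arm or the gripper's body presses on something with over 40 N, if the wrist force passes 120 N, or if a joint passes its speed limit or range.

## Robot

A 7-joint arm with a two-finger parallel gripper is mounted at the origin on the work surface. World frame = base frame: x ahead of the robot, y to its left, z up, the work surface at z = 0. Lengths are in m, angles in rad, forces in N, time in s.
With the tool pointing down it reaches from about 0.4 to 0.85 m from the base axis. Payload 10.4 kg.
Tool frame: the origin (TCP) lies between the finger pads; the fingertips stand 22 mm ahead of it and the grasp point (between the pads) lies 3 mm ahead of it; z points along the fingers, y is the line along which they close (so a half turn about z gives the same grasp; the last joint's range is limited). The gripper opens to 85 mm and grips with 20 to 120 N. Pads are 22 mm wide; open, the fingers measure 114 mm over their backs; the gripper's body (76 mm by 85 mm) begins 54 mm behind the grasp point. The pads swing forward as they close: fully open they stand 13 mm farther back than shut.
Start: joints at [-1.292, 0.332, -0.065, 1.46, 0.022, 1.35, -0.088], TCP at [0.186, 0.597, 0.253] pointing down, gripper open.
Joint ranges: [-2.6, 2.6], [-0.5, 2.12], [-1.47, 1.34], [0.16, 2.42], [-1.27, 4.41], [0.06, 2.06], [-2.6, 2.6]. Speed limits (rad/s): [2.22, 2.22, 2.79, 2.79, 3.14, 3.14, 3.14].

## Interface

Orientations are given as a unit quaternion [x, y, z, w].
In Python, from workcell import manip, camera, ticket, boxes_of, outline_of gives the robot as it stands.
- The arm moves only by the tool carry_out, never from a script. Its argument "deltas" is a list of rows, each a list of 5 numbers: the shift along the tool's x, y, z as a fraction of full scale, then the turn about the tool's z as a fraction of full scale, then the opening, from -1 (shut) to 1 (fully open), so that 0 is half open. In form: [[tx, ty, tz, spin, gripper], ...]. A call has 1 to 20 rows; each row is the pose to reach, as a shift and turn from the pose commanded when the call began, along the tool's axes at that moment; what a row does not reach only later rows make up. Full scale, the value 1, is 150 mm for a shift and 30 degrees for a turn. A row lasts 1/8 s, in which the tool goes at most 62.5 mm and 10.7 degrees, less where a joint would pass 70% of its speed; a pose out of reach is approached as far as the arm can. A call with a number of a shift or a turn outside -1 to 1 is refused whole. A call with a gripper value outside its range is refused whole. The fingers move at their own pace and stop on an object; "force" is the grip in N (left out, the last holds). Time passes only in rows, so rows that repeat a pose let the fingers close. It gives the time, the measured TCP pose, the force, the opening and the grip force at its end, in the units of the state.
- manip.get_obs(): the state, without advancing time (a new reading comes with each control period).
- camera(name): name is "side" or "top"; returns a dict with "img" (480x640x3 uint8, red, green, blue), "depth" (480x640 float32, m along the optical axis (not along the pixel's ray), 0 where there is no reading), "vertical_fov" (degrees; the focal length in pixels is half the picture's height over the tangent of half this angle, whatever the lens; pixels are square), "cx", "cy" (the principal point, pixels), "k1" (the pictures are not rectified: a ray, as slopes to the right and down, at radius r is drawn at 1 + k1 r^2 times it, then the intrinsics apply), "R" (3x3) and "t" (3): a world point X has camera coordinates R X + t. Camera axes: x right, y down, z forward; pixel columns grow to the right and rows downward; lengths in m; the calibration is good to about 2 mm. A picture is of the moment at which its call begins.
- ticket.hand_in(): hands the job in; it is judged then, once.
Trained networks look in a picture, given as the dict that the camera call returned (one of the last four; its "shot" number tells which), for a name from the list of things; names that differ only in an ending like _2 or _b are one class to them, and where a whole thing is asked for, a point or a joint stands for the part that bears it (a point fixed in the world has none). Each returns a list of dicts, best first, with "conf" (0 to 1); they miss things now and then, are a little off and sometimes report something else, mostly with a low value. They report only what shows in the picture. A call takes as long as a camera call. They do not tell look-alikes from the thing itself.
- boxes_of(query, picture): "position" ([x, y, z] in m, in world coordinates, good to about 4 mm: the middle of the surface that is visible of it).
- outline_of(query, picture): "region" (480x640 bool, what is visible of it).
The state is a dict: "clock": time; "joint_pos": joint angles; "joint_velocities": joint speeds; "tau": joint torques, N m; "position": TCP position; "ee_rot": TCP orientation; "ft_force": force on the tool from outside, world axes, zero at the start; "torque": the same for the moment, N m; "grip_width": opening from 0.0 (shut) to 1.0 (fully open); "grasp_force": force on a finger pad.
Only numpy, scipy, OpenCV 4.12 (cv2) and the standard library are available. Lean on these libraries where they do the work, as an engineer would, in place of code of your own. Each camera call takes 0.05 s, during which the arm holds its last target. There are 200 camera calls.

## Working session

There is one attempt and no reset: what is moved stays moved. The work goes in short steps, Python scripts to look and compute and a tool call to move; the robot and the scene stay as the last step left them, time stands still between calls to the robot, and variables do not carry over. Pictures are saved under pics/ and viewed, at most 10 in all, crops included, and the job is handed in when it is done.

Besides the shell and the picture viewer there is one more tool, called after "Request:" as name([rows], argument=value, ...), one row to a line, values as JSON. carry_out: Moves the arm, as the interface text tells. Its arguments: {"type":"object","properties":{"deltas":{"type":"array","items":{"type":"array","items":{"type":"number"}}},"force":{"type":"number"}},"required":["deltas"]}

```bash
mkdir -p pics
cat > h.py <<'E'
import numpy as np, cv2
from workcell import manip, camera, ticket, boxes_of, outline_of
def K(c):
    f=240/np.tan(np.radians(c["vertical_fov"])/2); return f
def cloud(c):
    f=K(c); v,u=np.mgrid[0:480,0:640]
    M=np.array([[f,0,c["cx"]],[0,f,c["cy"]],[0,0,1.]])
    p=np.stack([u,v],-1).reshape(-1,1,2).astype(np.float64)
    n=cv2.undistortPoints(p,M,np.array([c["k1"],0,0,0.]))[:,0].reshape(480,640,2)
    d=c["depth"].astype(float); X=np.dstack([n*d[...,None],d])
    return (X-np.array(c["t"]))@np.array(c["R"])
def proj(c,P):
    f=K(c); q=np.array(c["R"])@np.array(P)+np.array(c["t"]); s=q[:2]/q[2]
    s=s*(1+c["k1"]*(s@s)); return s*f+[c["cx"],c["cy"]]
E
python3 - <<'E'
from h import *
o=manip.get_obs(); print({k:np.round(v,3) for k,v in o.items()})
for n in("top","side"):
    c=camera(n); cv2.imwrite(f"pics/{n}0.png",c["img"][...,::-1])
    for q in["tray","button","dock","pawl","push_side","bottle","tub"]:
        print(n,q,[(np.round(b["position"],3).tolist(),round(b["conf"],2)) for b in boxes_of(q,c)[:4]])
E
```

```text
{'clock': np.float64(0.0), 'joint_pos': array([-1.292,  0.333, -0.065,  1.461,  0.022,  1.35 , -0.088]), 'joint_velocities': array([-0.   , -0.001,  0.001, -0.   , -0.   ,  0.   , -0.   ]), 'tau': array([-1.0000e-03, -6.2545e+01,  4.8000e-02, -3.9160e+01,  1.6000e-02,
        1.0000e-02,  0.0000e+00]), 'position': array([0.186, 0.596, 0.253]), 'ee_rot': array([ 0.15 ,  0.989, -0.001, -0.   ]), 'ft_force': array([-0.159,  0.495,  0.904]), 'torque': array([ 0.005,  0.028, -0.037]), 'grasp_force': np.float64(0.0), 'grip_width': np.float64(1.002)}
top tray [([0.548, -0.037, 0.017], 0.66)]
top button [([0.547, -0.037, 0.015], 0.76)]
top dock [([0.656, 0.07, 0.011], 0.9), ([0.606, 0.26, 0.012], 0.64), ([0.554, -0.248, 0.017], 0.61)]
top pawl [([0.551, -0.036, 0.019], 0.64), ([0.422, 0.188, 0.036], 0.57)]
top push_side [([0.548, -0.041, 0.015], 0.71), ([0.407, -0.408, 0.068], 0.36)]
top bottle [([0.571, 0.017, 0.066], 0.5)]
top tub [([0.518, 0.024, 0.06], 0.71)]
side tray [([0.544, -0.046, 0.022], 0.94)]
side button [([0.542, -0.049, 0.023], 0.92)]
side dock [([0.546, -0.25, 0.018], 0.58), ([0.665, 0.056, 0.016], 0.54), ([0.604, 0.26, 0.012], 0.5)]
side pawl [([0.422, 0.182, 0.034], 0.65)]
side push_side [([0.544, -0.047, 0.022], 0.72), ([0.565, 0.461, 0.029], 0.45)]
side bottle [([0.565, -0.001, 0.062], 0.75)]
side tub [([0.522, 0.014, 0.053], 0.64)]
```

View pics/top0.png

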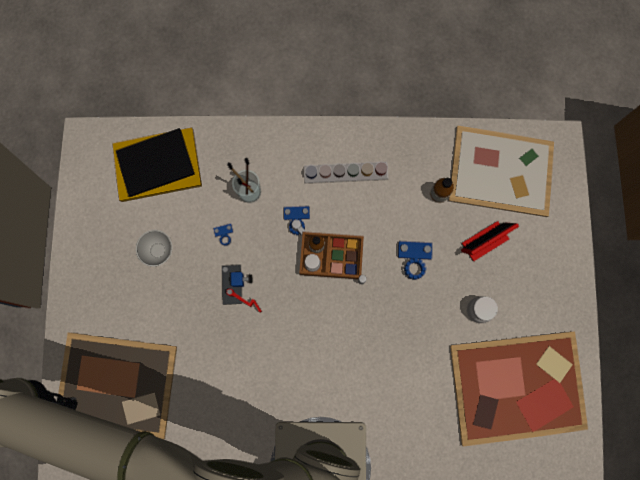

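View pics/side0.png

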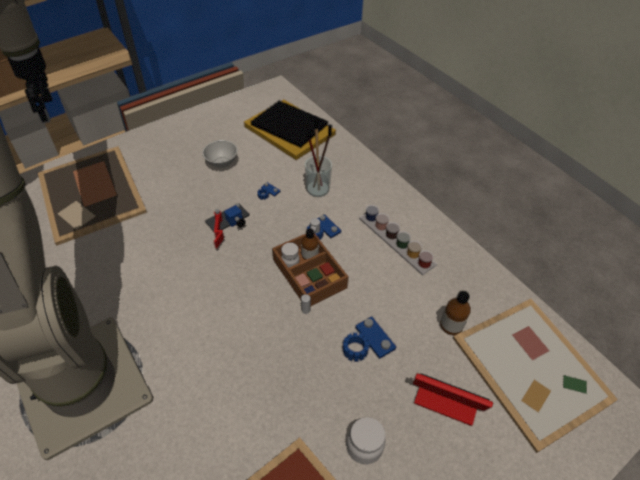

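The top view (image up = +x, left = +y) shows the tray at about (331,256), with its post in the middle-sized cup at (297,227) and the button at (362,280). The catch, with its red pawl, is at (235,285). The side view agrees: button (306,303), catch (225,220). Next I'll fit the tray and cup pose.

```bash
cat > fit.py <<'E'
from h import *
def fit(names=("top","side"),ang0=None):
    pts=[]
    for n in names:
        c=camera(n); X=cloud(c); r=outline_of("tray",c)
        if not r: print(n,"none"); continue
        m=cv2.dilate(r[0]["region"].astype(np.uint8),np.ones((5,5)))>0
        P=X[m&(c["depth"]>0)]; i=c["img"][m&(c["depth"]>0)].astype(int)
        k=(P[:,2]>.040)&(P[:,2]<.050)&(i[:,0]>i[:,2]*1.5)
        q=P[k,:2]; print(n,k.sum(),[np.round(v,4).tolist() if not np.isscalar(v) else round(v,2) for v in cv2.minAreaRect((q*1000).astype(np.float32))])
        pts.append(q)
    return pts
if __name__=="__main__":
    fit()
    for n in("top","side"):
        c=camera(n);X=cloud(c);i=c["img"].astype(int)
        reg=(abs(X[...,0]-.63)<.06)&(abs(X[...,1]-.075)<.05)
        b=reg&(i[...,2]>i[...,0]*1.6)&(X[...,2]>.017)&(X[...,2]<.027)
        print(n,"blue",b.sum(),np.round([X[b][:,k].min() for k in(0,1)]+[X[b][:,k].max() for k in(0,1)],3),np.round(np.median(X[b],0),3))
        sil=(abs(X[...,2]-.05)<.006)&(abs(i[...,0]-i[...,2])<25)&(i[...,0]>60)
        for nm,x,y in(("button",.50,-.11),("post",.635,.07)):
            s=sil&(np.hypot(X[...,0]-x,X[...,1]-y)<.045); print(n,nm,s.sum(),np.round(np.median(X[s],0),3) if s.any() else'')
    c=camera("top"); im=cv2.resize(c["img"][180:320,190:390,::-1],(800,560),interpolation=cv2.INTER_CUBIC); cv2.imwrite("pics/crop1.png",im)
E
python3 fit.py
```

```text
top 378 [[543.9573, -26.0255], [159.8979, 109.6769], 86.05]
side 0 [[0.0, 0.0], [0.0, 0.0], 0.0]
top blue 45 [0.604 0.036 0.675 0.098] [0.622 0.072 0.02 ]
top button 36 [ 0.481 -0.105  0.048]
top post 60 [0.622 0.064 0.048]
side blue 39 [0.615 0.046 0.666 0.084] [0.635 0.055 0.021]
side button 67 [ 0.481 -0.106  0.049]
side post 66 [0.623 0.065 0.049]
```

View pics/crop1.png

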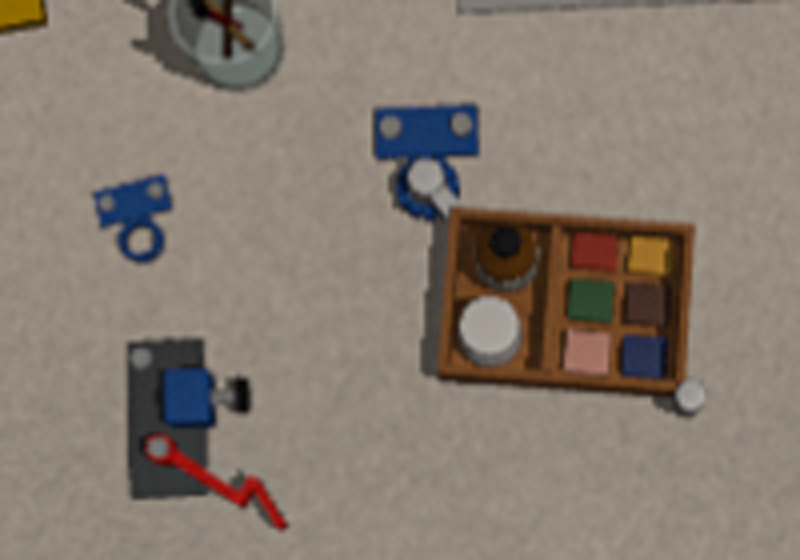

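The tray fits at 86° with its pivot post at (0.624, 0.067), and the button prediction agrees with what I measured. The bottle and tub are in place, and the catch is at about (150-280, 340-520) in the crop. I'll close the gripper and travel at height to the outside of the long side.

Request:
carry_out([
  [-0.833,-0.704,0,0,-1],
  [-0.833,-0.704,0,0,-1],
  [-0.833,-0.704,0,0,-1],
  [-0.833,-0.704,0,0,-1],
])

```text
clock: 1.65
position: [0.2762, 0.4564, 0.2539]
ee_rot: [0.153, 0.988, 0.0, 0.001]
ft_force: [-0.9, 0.3, -0.1]
grip_width: 0.141
grasp_force: 0.0
```

Request:
carry_out([
  [-0.833,-0.704,0,0,-1],
  [-0.833,-0.704,0,0,-1],
  [-0.833,-0.704,0,0,-1],
  [-0.833,-0.704,0,0,-1],
])

```text
clock: 2.15
position: [0.363, 0.3193, 0.2536]
ee_rot: [0.152, 0.988, 0.0, 0.0]
ft_force: [-0.8, 0.9, -0.3]
grip_width: -0.005
grasp_force: 0.0
```

Request:
carry_out([
  [-0.833,-0.704,0,0,-1],
  [-0.833,-0.704,0,0,-1],
  [-0.833,-0.704,0,0,-1],
  [-0.833,-0.704,0,0,-1],
])

```text
clock: 2.65
position: [0.4506, 0.182, 0.2534]
ee_rot: [0.152, 0.988, -0.0, 0.0]
ft_force: [0.4, -0.5, -0.1]
grip_width: -0.001
grasp_force: 0.0
```

Request:
carry_out([
  [-0.833,-0.704,0,0,-1],
  [-0.833,-0.704,0,0,-1],
  [-0.833,-0.704,0,0,-1],
  [-0.833,-0.704,0,0,-1],
])

```text
clock: 3.15
position: [0.5384, 0.0445, 0.253]
ee_rot: [0.151, 0.988, -0.0, 0.0]
ft_force: [-0.2, 1.1, -0.2]
grip_width: -0.001
grasp_force: 0.0
```

Request:
carry_out([
  [-0.833,-0.704,0,-0.22,-1],
  [-0.833,-0.704,0,-0.44,-1],
  [-0.833,-0.704,0,-0.44,-1],
  [-0.833,-0.704,0,-0.44,-1],
  [-0.833,-0.704,0,-0.44,-1],
])

```text
clock: 3.78
position: [0.6256, -0.0898, 0.2527]
ee_rot: [0.034, 0.999, 0.001, -0.0]
ft_force: [-0.3, 1.2, -0.7]
grip_width: -0.001
grasp_force: 0.0
```

Request:
carry_out([
  [0,-0.06,0.4,0,-1],
  [0,-0.06,0.8,0,-1],
  [0,-0.06,0.95,0,-1],
  [0,-0.06,0.95,0,-1],
])

```text
clock: 4.28
position: [0.6237, -0.099, 0.1092]
ee_rot: [0.034, 0.999, 0.001, -0.002]
ft_force: [1.1, -0.1, 1.3]
grip_width: 0.004
grasp_force: 0.0
```

Request:
carry_out([
  [0,0,0.2,0,-1],
  [0,0,0.35,0,-1],
  [0,0,0.43,0,-1],
  [0,0,0.43,0,-1],
])

```text
clock: 4.78
position: [0.625, -0.1012, 0.0468]
ee_rot: [0.035, 0.999, 0.0, 0.0]
ft_force: [0.5, 0.4, -0.0]
grip_width: -0.002
grasp_force: 0.0
```

Run:
```python
from h import *
c=camera("side"); cv2.imwrite("pics/s2.png",cv2.resize(c["img"][180:360,200:440,::-1],(800,600)))
print(np.round(manip.get_obs()["position"],4),np.round(manip.get_obs()["ft_force"],1),np.round(manip.get_obs()["joint_pos"],2))
```

```text
[ 0.6253 -0.1016  0.0474] [-0.2  0.9  1.2] [-0.27  0.57  0.47  1.66 -0.3   0.98  1.81]
```

View pics/s2.png

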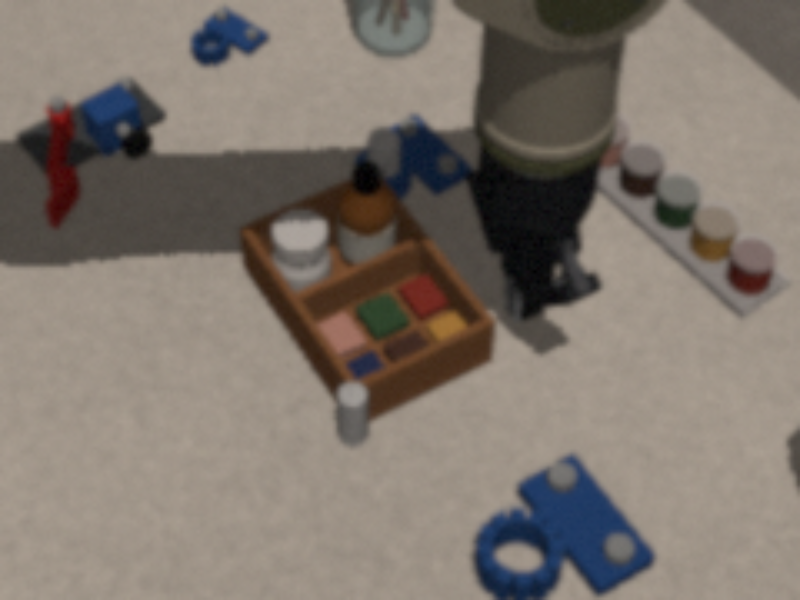

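The picture shows the closed fingers behind the long side near its free end, at crop (540,290), with nothing touching. Approaching until contact.

Request:
carry_out([
  [0.05,0,0,0,-1],
  [0.09,0,0,0,-1],
  [0.1,0,0,0,-1],
  [0.11,0,0,0,-1],
  [0.12,0,0,0,-1],
  [0.12,0,0,0,-1],
])

```text
clock: 5.58
position: [0.6067, -0.1007, 0.0463]
ee_rot: [0.036, 0.999, 0.0, 0.0]
ft_force: [-0.8, 0.7, 0.3]
grip_width: -0.005
grasp_force: 0.0
```

Request:
carry_out([
  [0.01,0,0,0,-1],
  [0.02,0,0,0,-1],
  [0.03,0,0,0,-1],
  [0.04,0,0,0,-1],
  [0.04,0,0,0,-1],
])

```text
clock: 6.2
position: [0.6006, -0.1004, 0.0463]
ee_rot: [0.036, 0.999, 0.0, -0.0]
ft_force: [1.8, -0.3, -0.6]
grip_width: -0.001
grasp_force: 0.8
```

```bash
cat > st.py <<'E'
from fit import *
o=manip.get_obs(); q=o["ee_rot"]; p=o["position"]
print(np.round(o["clock"],2),np.round(p,4),"xang",round(np.degrees(np.arctan2(2*q[0]*q[1],q[0]**2-q[1]**2)),2),np.round(o["ft_force"],1),"j7",np.round(o["joint_pos"],2))
fit(("top",))
c=camera("top");X=cloud(c);i=c["img"].astype(int)
P=np.array([.6237,.0667])
s=(abs(X[...,2]-.05)<.005)&(abs(i[...,0]-i[...,2])<25)&(i[...,0]>60)&(abs(np.hypot(X[...,0]-P[0],X[...,1]-P[1])-.224)<.018)
if s.any():
    b=np.median(X[s],0)[:2]; d=b-P; print("button",s.sum(),np.round(b,3),"theta",np.degrees(np.arctan2(d[1],d[0])-np.arctan2(.131,-.182))%360)
E
python3 st.py
```

```text
6.2 [ 0.6006 -0.1004  0.0463] xang 175.9 [ 1.8 -0.3 -0.6] j7 [-0.29  0.53  0.48  1.73 -0.29  0.95  1.81]
top 169 [[545.2759, 16.3329], [78.0047, 109.353], 83.8]
```

Light contact (about 2 N). Swinging the first 20° on the arc, turning the tool along with the tray.

Request:
carry_out([
  [0.024,0.001,0,0.042,-1],
  [0.049,0.004,0,0.083,-1],
  [0.073,0.007,0,0.125,-1],
  [0.097,0.011,0,0.167,-1],
  [0.145,0.019,0,0.25,-1],
  [0.193,0.03,0,0.333,-1],
  [0.241,0.042,0,0.417,-1],
  [0.287,0.057,0,0.5,-1],
  [0.333,0.074,0,0.583,-1],
  [0.379,0.093,0,0.667,-1],
])

```text
clock: 7.6
position: [0.5448, -0.082, 0.0463]
ee_rot: [0.21, 0.978, 0.0, 0.0]
ft_force: [3.9, -0.5, -0.4]
grip_width: 0.004
grasp_force: 1.6
```

```bash
python3 st.py
```

```text
7.6 [ 0.5448 -0.082   0.0463] xang 155.78 [ 3.9 -0.5 -0.4] j7 [-0.41  0.43  0.57  1.89 -0.29  0.9   1.45]
top 202 [[527.9208, 37.1076], [96.9984, 109.6527], 63.69]
```

Request:
carry_out([
  [0.049,0.004,0,0.083,-1],
  [0.097,0.011,0,0.167,-1],
  [0.145,0.019,0,0.25,-1],
  [0.193,0.03,0,0.333,-1],
  [0.241,0.042,0,0.417,-1],
  [0.287,0.057,0,0.5,-1],
  [0.333,0.074,0,0.583,-1],
  [0.379,0.093,0,0.667,-1],
])

```text
clock: 8.75
position: [0.499, -0.0464, 0.0463]
ee_rot: [0.376, 0.927, -0.0, 0.0]
ft_force: [1.6, -1.5, -1.1]
grip_width: 0.003
grasp_force: 1.6
```

Request:
carry_out([
  [0.049,0.004,0,0.083,-1],
  [0.097,0.011,0,0.167,-1],
  [0.145,0.019,0,0.25,-1],
  [0.193,0.03,0,0.333,-1],
  [0.241,0.042,0,0.417,-1],
  [0.287,0.057,0,0.5,-1],
  [0.333,0.074,0,0.583,-1],
  [0.379,0.093,0,0.667,-1],
])

```text
clock: 9.75
position: [0.4679, 0.003, 0.0463]
ee_rot: [0.531, 0.847, -0.0, 0.0]
ft_force: [3.0, -1.9, -1.2]
grip_width: -0.002
grasp_force: 1.6
```

```bash
python3 st.py; python3 -c "
from h import *
c=camera('top'); cv2.imwrite('pics/t3.png',cv2.resize(c['img'][180:330,190:390,::-1],(800,600)))"
```

```text
9.75 [0.4679 0.003  0.0463] xang 115.82 [ 3.  -1.9 -1.2] j7 [-0.76  0.28  0.73  2.11 -0.25  0.84  0.57]
top 211 [[503.5284, 91.7635], [160.2805, 109.3906], 24.23]
button 40 [0.403 0.11 ] theta 24.568272955667943
```

View pics/t3.png

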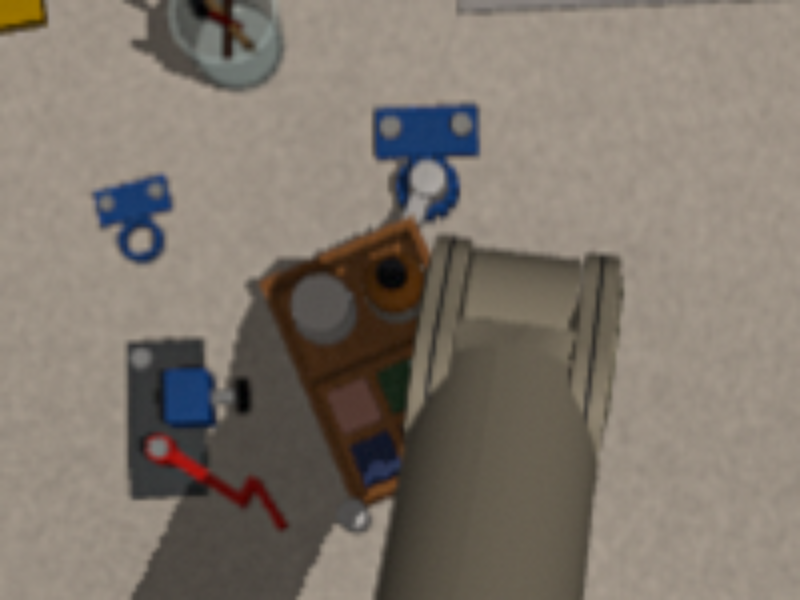

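θ is about 24.4°, the pivot is still in its cup, and the contents are upright. The button at crop (357,518) is approaching the pawl tip at (283,525). Advancing another 12°.

Request:
carry_out([
  [0.049,0.004,0,0.083,-1],
  [0.097,0.011,0,0.167,-1],
  [0.145,0.019,0,0.25,-1],
  [0.193,0.03,0,0.333,-1],
  [0.241,0.042,0,0.417,-1],
  [0.241,0.042,0,0.417,-1],
])

```text
clock: 10.7
position: [0.4574, 0.0381, 0.0462]
ee_rot: [0.62, 0.785, -0.0, -0.0]
ft_force: [0.5, -1.2, 0.2]
grip_width: 0.004
grasp_force: 0.9
```

Request:
carry_out([
  [0.024,0.001,0,0.042,-1],
  [0.049,0.004,0,0.083,-1],
  [0.049,0.004,0,0.083,-1],
])

```text
clock: 11.08
position: [0.4564, 0.044, 0.0462]
ee_rot: [0.637, 0.771, -0.001, 0.0]
ft_force: [-1.1, -8.1, 2.7]
grip_width: 0.003
grasp_force: 3.8
```

```bash
python3 st.py
```

```text
11.08 [0.4564 0.044  0.0462] xang 100.85 [-1.1 -8.1  2.7] j7 [-0.89  0.26  0.77  2.13 -0.24  0.84  0.21]
top 218 [[505.5401, 125.5123], [179.6746, 111.3097], 5.94]
button 29 [0.42  0.163] theta 10.458151020318862
```

8 N: the ramp has been met. Now small steps, checking the force each time.

Request:
carry_out([
  [0.01,0.001,0,0.017,-1],
  [0.02,0.001,0,0.033,-1],
  [0.02,0.001,0,0.033,-1],
])

```text
clock: 11.6
position: [0.456, 0.0462, 0.0462]
ee_rot: [0.644, 0.765, -0.001, 0.001]
ft_force: [-0.3, -11.8, 3.5]
grip_width: 0.003
grasp_force: 5.4
```

Request:
carry_out([
  [0.01,0.001,0,0.017,-1],
  [0.02,0.001,0,0.033,-1],
  [0.02,0.001,0,0.033,-1],
])

```text
clock: 11.98
position: [0.4556, 0.0497, 0.0462]
ee_rot: [0.65, 0.76, -0.001, 0.0]
ft_force: [0.2, -8.3, 2.3]
grip_width: 0.002
grasp_force: 4.2
```

Request:
carry_out([
  [0.01,0.001,0,0.017,-1],
  [0.02,0.001,0,0.033,-1],
  [0.02,0.001,0,0.033,-1],
])

```text
clock: 12.35
position: [0.4553, 0.0532, 0.0462]
ee_rot: [0.657, 0.754, -0.001, 0.0]
ft_force: [-0.6, -6.6, 1.1]
grip_width: -0.003
grasp_force: 3.2
```

Request:
carry_out([
  [0.01,0.001,0,0.017,-1],
  [0.02,0.001,0,0.033,-1],
  [0.02,0.001,0,0.033,-1],
])

```text
clock: 12.72
position: [0.4551, 0.0566, 0.0462]
ee_rot: [0.663, 0.748, -0.0, 0.0]
ft_force: [-0.0, -5.3, 0.9]
grip_width: 0.001
grasp_force: 2.5
```

```bash
python3 st.py; python3 -c "
from h import *
c=camera('top'); cv2.imwrite('pics/t4.png',cv2.resize(c['img'][220:330,200:347,::-1],(800,600)))"
```

```text
12.72 [0.4551 0.0566 0.0462] xang 96.92 [-0.  -5.3  0.9] j7 [-0.92  0.26  0.77  2.13 -0.25  0.84  0.12]
top 213 [[506.0214, 131.1471], [185.6428, 111.7911], 3.41]
button 38 [0.428 0.179] theta 6.017715865505165
```

View pics/t4.png

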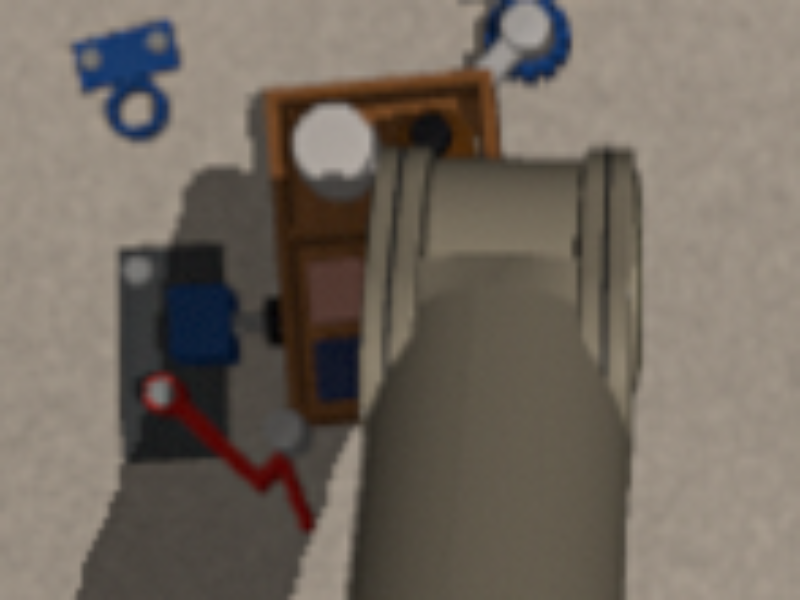

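The button at crop (288,430) is at the pawl's notch (270,475), the pawl is deflected, and the buffer at (275,320) is just touching. Continuing.

Request:
carry_out([
  [0.007,0,0,0.011,-1],
  [0.013,0.001,0,0.022,-1],
  [0.013,0.001,0,0.022,-1],
])

```text
clock: 13.3
position: [0.455, 0.059, 0.0462]
ee_rot: [0.667, 0.745, -0.0, 0.0]
ft_force: [0.4, -5.9, -0.2]
grip_width: -0.0
grasp_force: 2.4
```

Request:
carry_out([
  [0.007,0,0,0.011,-1],
  [0.013,0.001,0,0.022,-1],
  [0.013,0.001,0,0.022,-1],
])

```text
clock: 13.68
position: [0.455, 0.0619, 0.0463]
ee_rot: [0.672, 0.741, 0.0, -0.0]
ft_force: [1.0, -2.9, -1.8]
grip_width: 0.0
grasp_force: 1.3
```

```bash
cat > pw.py <<'E'
from st import *
c=camera("top");X=cloud(c);i=c["img"].astype(int)
r=(i[...,0]>90)&(i[...,1]<40)&(i[...,2]<60)|(i[...,0]>60)&(i[...,1]<18)&(i[...,2]<25)
r&=(X[...,0]<.48)&(X[...,0]>.33)&(abs(X[...,1]-.17)<.08)&(X[...,2]>.02)
P2=X[r]; k=P2[:,0]<np.percentile(P2[:,0],12); print("pawl n",r.sum(),"tip",np.round(P2[k].mean(0),4))
E
python3 pw.py
```

```text
13.68 [0.455  0.0619 0.0463] xang 95.62 [ 1.  -2.9 -1.8] j7 [-0.94  0.26  0.78  2.13 -0.25  0.84  0.09]
top 215 [[519.6829, 133.3049], [159.6692, 110.3596], 3.08]
button 37 [0.432 0.184] theta 4.255588112263504
pawl n 86 tip [0.3977 0.169  0.0356]
```

Request:
carry_out([
  [0.007,0,0,0.011,-1],
  [0.013,0.001,0,0.022,-1],
  [0.013,0.001,0,0.022,-1],
])

```text
clock: 14.25
position: [0.455, 0.0637, 0.0463]
ee_rot: [0.676, 0.737, 0.0, -0.0]
ft_force: [1.4, -2.9, -0.9]
grip_width: -0.007
grasp_force: 1.3
```

```bash
python3 pw.py
```

```text
14.25 [0.455  0.0637 0.0463] xang 94.94 [ 1.4 -2.9 -0.9] j7 [-0.94  0.27  0.78  2.13 -0.25  0.84  0.07]
top 213 [[520.1929, 134.7579], [161.5468, 110.2581], 1.81]
button 37 [0.433 0.187] theta 3.55858307649191
pawl n 83 tip [0.4037 0.1669 0.0348]
```

Request:
carry_out([
  [0.007,0,0,0.011,-1],
  [0.013,0.001,0,0.022,-1],
  [0.013,0.001,0,0.022,-1],
])

```text
clock: 14.82
position: [0.4548, 0.0647, 0.0463]
ee_rot: [0.681, 0.733, -0.0, 0.0]
ft_force: [0.1, -7.4, 1.4]
grip_width: 0.002
grasp_force: 3.2
```

```bash
python3 pw.py; python3 -c "
from h import *
c=camera('top'); cv2.imwrite('pics/t5.png',cv2.resize(c['img'][220:330,200:347,::-1],(800,600)))"
```

```text
14.82 [0.4548 0.0647 0.0463] xang 94.22 [ 0.1 -7.4  1.4] j7 [-0.95  0.27  0.78  2.13 -0.25  0.84  0.06]
top 217 [[510.0339, 135.5702], [183.1817, 110.3636], 0.72]
button 43 [0.435 0.187] theta 3.2714064007634134
pawl n 79 tip [0.4043 0.1633 0.0342]
```

View pics/t5.png

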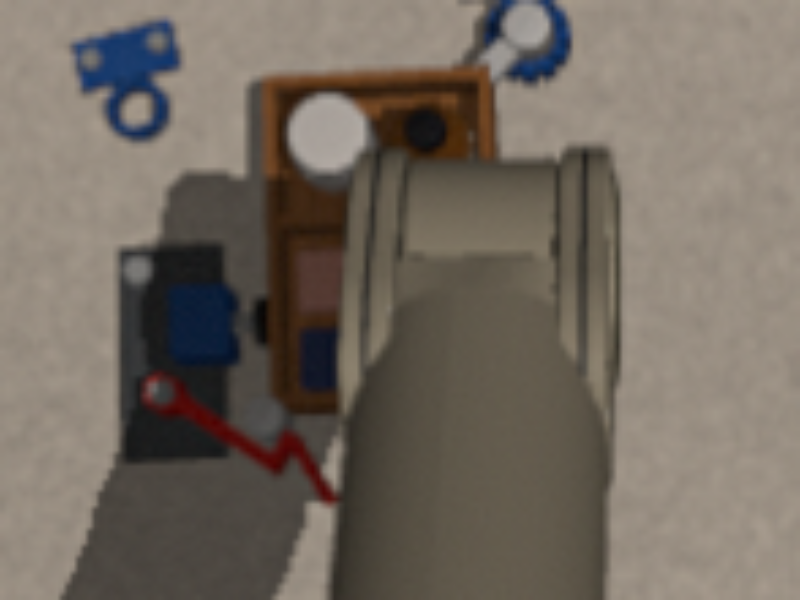

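The pawl tip at crop (335,500) maps to pixel (262,312), which is its original closed position, and the button at (268,415) is behind it. It has snapped in. Backing off gently and lifting clear.

Request:
carry_out([
  [-0.01,0,0,0,-1],
  [-0.03,0,0,0,-1],
  [-0.06,0,0,0,-1],
  [-0.12,0,0,0,-1],
  [-0.25,0,0,0,-1],
  [-0.4,0,0,0,-1],
  [-0.4,0,0,0,-1],
])

```text
clock: 15.95
position: [0.4594, 0.0038, 0.0464]
ee_rot: [0.681, 0.732, -0.0, 0.0]
ft_force: [1.0, 0.4, 0.3]
grip_width: 0.002
grasp_force: 0.0
```

Request:
carry_out([
  [0,0,-0.35,0,-1],
  [0,0,-0.7,0,-1],
  [-0.3,0,-1,0,-1],
  [-0.7,0,-1,0,-1],
  [-1,0,-1,0,-1],
  [-1,0,-1,0,-1],
  [-1,0,-1,0,-1],
])

```text
clock: 16.82
position: [0.4706, -0.1429, 0.196]
ee_rot: [0.68, 0.733, -0.0, -0.0]
ft_force: [0.7, 0.3, -0.5]
grip_width: 0.005
grasp_force: 0.0
```

```bash
python3 pw.py; python3 -c "
from h import *
c=camera('top'); cv2.imwrite('pics/t6.png',cv2.resize(c['img'][220:330,200:347,::-1],(800,600)))"
```

```text
16.82 [ 0.4706 -0.1429  0.196 ] xang 94.31 [ 0.7  0.3 -0.5] j7 [-0.79  0.1   1.06  1.92 -0.09  1.17  0.38]
top 364 [[509.7588, 137.1374], [182.0086, 118.8859], 1.03]
button 36 [0.435 0.189] theta 2.7219176673009122
pawl n 99 tip [0.4019 0.1607 0.0354]
```

View pics/t6.png

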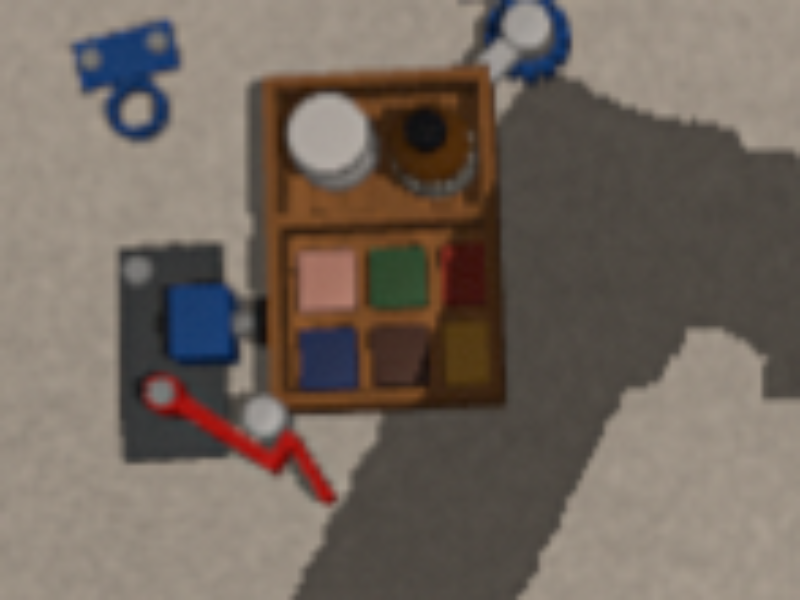

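With the arm clear, the button at crop (265,415) sits behind the closed pawl. The buffer at (258,320) is pressed in, and the tub and bottle are upright in their compartment. Handing in.

```bash
python3 -c "
from workcell import ticket
print(ticket.hand_in())"
```

```text
the job is handed in; nothing more can be done
None
```

The tray is parked and handed in: the button snapped behind the closed red pawl and stayed there after the arm backed off. The highest force I read was about 12 N, though forces were only read at the end of each move. The hand-in returned no verdict.

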